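# Slide the lens tube into the inclined microscope head to its line

### The job

Take the plain lens tube out of the stand and slide it, foot first, into the inclined bore of the microscope head until the line round the tube rests level with the rim of the bore. The bore is stiff and its rubber cushion springs back a little when you let go: what counts is where the line stays once nothing pushes on the tube, and a tube that rests too deep cannot be set back. Leave the eyepiece, the jar and the slide box undisturbed.

Things in the scene. Friction and masses are not known exactly. Their poses are not given: they have to be found in the camera images.
- tube: the lens tube: a plain aluminium cylinder, 30 mm in diameter, 90 mm long, 0.08 to 0.17 kg, flat closed ends; the lowest 4 mm taper to 26 mm at the foot. A black line 2 mm wide runs round it 76 mm from the foot, 14 mm below the top. Origin at the centre of the foot, z along the tube to its top. It starts upright in a pocket of the stand, 57 mm of it showing above the stand
- tube_mark (a point): the middle of the black line, on the tube's axis (76 mm above the foot); axes as the tube's. When it is level with the rim only 14 mm of the tube stand out, so fingers holding the tube lower down meet the rim first: let go and push on the end with closed fingertips
- tube_top (a point): the centre of the tube's flat top end face (90 mm above the foot); a flat disc that fingertips can push on
- mouth (a point): the centre of the rim of the microscope head's bore. Its z axis is the bore's axis, pointing out of the bore: 30 degrees from vertical, leaning to the head's front (its -x), roughly towards the robot. The rim is that of a dark steel tube 44 mm in outer diameter (48 mm at the flared rim)
- head: the microscope head on its service stand, fixed to the bench: black foot plate 150 x 120 mm, 22 mm high, white housing to about 130 mm height, round white collar 72 mm wide below the dark inclined tube. Origin on the bench at the middle of the stand; the rim of the bore is at (-30, 0, 165) mm in this frame. z up, -x is the front, to which the bore leans
- rack: the stand, fixed to the bench: a grey plastic block 75 x 235 x 45 mm with three round pockets, 33 mm in diameter and 33 mm deep (floor 12 mm above the bench), in a row along its y axis at -80, 0 and +80 mm. Origin at the centre of the underside, z up
- eyepiece: a bystander: an eyepiece 62 mm high with a wide black flange (39 mm) on top, steel below, standing in another pocket of the stand. Origin at the centre of its foot, z up
- jar: a bystander: a clear jar with a red lid, 60 mm in diameter, 75 mm high, on the bench. Origin at the centre of its underside
- slidebox: a bystander: a black slide box 85 x 100 x 35 mm on the bench. Origin at the centre of its underside
- bore: the dark steel tube of the head; origin and axes as mouth. Bore 32 mm in diameter, 37 mm at the rim (4 mm taper), 100 mm long. A stiff plunger with a rubber cushion fills it, its top at first 30 to 40 mm below the rim. The cushion gives some mm, then at about 8 N the plunger slides, and stays; on release the cushion lifts the tube by what it gave, always the same (4 to 7 mm). Deepest 90 mm
Mind the look-alikes: they are no part of the job. Of the things like the tube, leave any that is blue or red; of the rest the larger one is meant.

How it is judged:
By the outcome, as a careful person would: the job done as asked, in the order asked, and still so for the second after the job is handed in, with the robot touching nothing.
It also fails if it takes over 59 s, if anything falls off the work surface, if the arm or the gripper's body presses on something with over 40 N, if the wrist force passes 120 N, or if a joint passes its speed limit or range.

### The arm

A 6-joint arm with a two-finger parallel gripper is mounted at the origin on the work surface. World frame = base frame: x ahead of the robot, y to its left, z up, the work surface at z = 0. Lengths are in mm, angles in rad, forces in N, time in s.
With the tool pointing down it reaches from about 275 to 825 mm from the base axis. Payload 5.2 kg.
Tool frame: the origin (TCP) lies at the very end of the fingers, on their centre line; the grasp point (between the pads) lies 19 mm behind it; z points along the fingers, y is the line along which they close (so a half turn about z gives the same grasp; the last joint's range is limited). The gripper opens to 93 mm and grips with 3 to 60 N. Pads are 15 mm wide; open, the fingers measure 128 mm over their backs; the gripper's body (75 mm by 188 mm) begins 65 mm behind the grasp point.
Start: joints at [-1.362, 0.259, 1.535, -0, 1.348, -0.203], TCP at [220.163, -504.017, 218.653] pointing down, gripper open.
Joint ranges: [-3.14, 3.14], [-0.91, 2.08], [0.19, 2.58], [-1.22, 4.36], [0.22, 2.71], [-3.12, 3.12]. Speed limits (rad/s): [2.57, 2.57, 3.14, 3.14, 3.14, 3.14].

### API

Orientations are given as [roll, pitch, yaw] about the fixed x, y, z axes, in that order (R = Rz(yaw) Ry(pitch) Rx(roll)).
In Python, from bench import robot gives the robot as it stands. The module is installed in compiled form; this text tells all that it offers. Calls block until the motion is done:
- robot.move_ptp(position, orientation): joint-space move of the TCP to a pose.
- robot.move_linear(position, ori=None, speed=150, f_stop=None): straight line of the TCP; ori=None keeps the orientation; speed is the mean speed in mm/s. With f_stop (N) it stops when the force on the tool has changed by that much, and returns True; else False.
- robot.move_j(angles): joint-space move.
- robot.move_gripper(opening): opening from 0.0 (shut) to 1.0 (fully open); the grip force is fixed at half the most; returns when the fingers have stopped.
- robot.sleep(seconds).
- robot.inverse_kinematics(position, orientation): joint angles nearest the present ones, or None.
- robot.get_image(name): name is "side" or "top" or "wrist"; returns a dict with "img" (480x640x3 uint8, blue, green, red), "fovy" (degrees; the focal length in pixels is half the picture's height over the tangent of half this angle, whatever the lens; pixels are square), "cx", "cy" (the principal point, pixels), "eye" and "orientation" of the camera in the world. Camera axes: x right, y down, z forward; pixel columns grow to the right and rows downward; lengths in mm; the calibration is good to about 2 mm. A picture is of the moment at which its call begins. There is no depth.
A pose or a line that the arm cannot do raises robot.MotionError and nothing moves.
- robot.hand_in(): hands the job in; it is judged then, once.
Readings, each from a call of its own:
- robot.current_t(): time.
- robot.current_qpos(): joint angles.
- robot.current_joint_vel(): joint speeds.
- robot.current_joint_efforts(): joint torques, N m.
- robot.current_tcp_pos(): TCP position.
- robot.current_eef_rot(): TCP orientation.
- robot.current_contact_force(): force on the tool from outside, world axes, zero at the start.
- robot.current_ft_torque(): the same for the moment, N m.
- robot.current_gripper_width(): opening from 0.0 (shut) to 1.0 (fully open).
- robot.current_finger_force(): force on a finger pad.
Only numpy, scipy, OpenCV 4.12 (cv2) and the standard library are available. Lean on these libraries where they do the work, as an engineer would, in place of code of your own. Each camera call takes 0.05 s, during which the arm holds its last target. There are 200 camera calls.

## Working session

There is one attempt and no reset: what is moved stays moved. The work goes in short steps, each a Python script; the robot and the scene stay as the last script left them, time stands still between calls to the robot, and variables do not carry over. Pictures are saved under pics/ and viewed, at most 10 in all, crops included, and the job is handed in when it is done.

```bash
mkdir -p pics
cat > h.py <<'E'
from bench import robot
import numpy as np, cv2, pickle
from scipy.spatial.transform import Rotation as R
def rot(o):
    o=np.array(o,float)
    return R.from_euler('xyz',o).as_matrix() if o.size==3 else (o if o.shape==(3,3) else R.from_quat(o).as_matrix())
def grab(n,f):
    d=robot.get_image(n); cv2.imwrite(f'pics/{f}.png',d['img']); pickle.dump(d,open(f'pics/{f}.pkl','wb')); return d
def load(f): return pickle.load(open(f'pics/{f}.pkl','rb'))
def ray(d,u,v):
    f=240/np.tan(np.radians(d['fovy'])/2)
    r=rot(d['orientation'])@np.array([(u-d['cx'])/f,(v-d['cy'])/f,1]); return np.array(d['eye'],float),r/np.linalg.norm(r)
def onz(d,u,v,z):
    e,r=ray(d,u,v); return e+r*(z-e[2])/r[2]
def proj(d,p):
    f=240/np.tan(np.radians(d['fovy'])/2)
    c=rot(d['orientation']).T@(np.array(p,float)-np.array(d['eye'])); return c[:2]/c[2]*f+[d['cx'],d['cy']]
def cross(r1,r2):
    (a,u),(b,v)=r1,r2
    s=np.linalg.lstsq(np.c_[u,-v],b-a,rcond=None)[0]; p,q=a+s[0]*u,b+s[1]*v
    return (p+q)/2,np.linalg.norm(p-q)
E
python3 - <<'E'
from h import *
for n in ('top','side'):
    d=grab(n,n+'0'); print({k:v for k,v in d.items() if k!='img'})
E
```

```text
{'fovy': 51.89131884069482, 'cx': 323.19089160898665, 'cy': 243.2286523679525, 'eye': array([ 445.19134983,   68.99840577, 1047.49103991]), 'orientation': array([-2.94002654, -0.00494855, -1.5804805 ])}
{'fovy': 47.62013966818374, 'cx': 322.18310474444144, 'cy': 242.41513919828748, 'eye': array([121.12766596, 581.52669028, 539.86531191]), 'orientation': array([-2.08499812, -0.00780005, -2.35875071])}
```

View pics/top0.png

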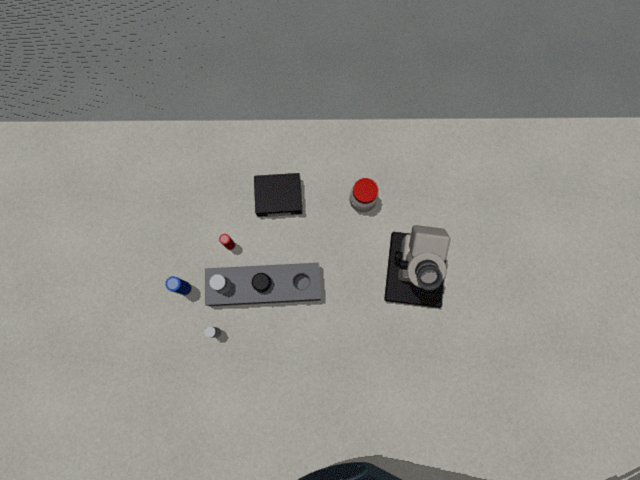

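View pics/side0.png

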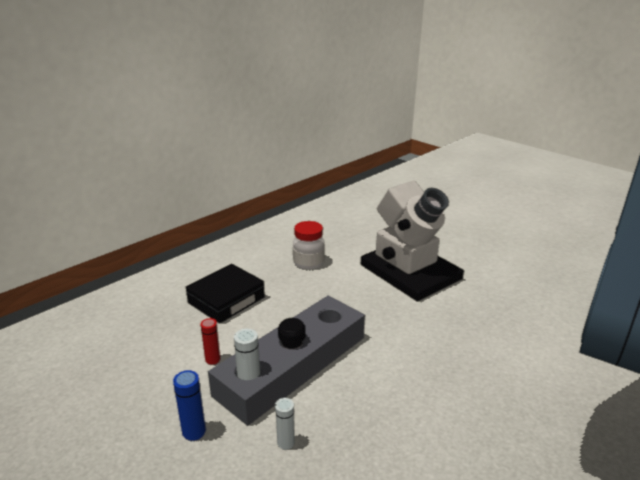

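The top view shows the tube top at about (218,283) in the left pocket, the eyepiece at (262,282) and the bore mouth at about (430,272). The head's plate corners are near (392,233), (386,301) and (441,307). The side view shows the tube at (246,340) and the rim at (434,200). The small white tube, the blue one and the red one are decoys.

Run:
```python
from h import *
t=load('top0');s=load('side0')
print('tube',onz(t,218,283,102),cross(ray(t,218,283),ray(s,246,338)))
print('mouth',onz(t,430,272,165),cross(ray(t,430,272),ray(s,434,199)))
g=cv2.cvtColor(t['img'],cv2.COLOR_BGR2GRAY)
for uv in [(392,233),(386,301),(441,307)]: print(uv,onz(t,*uv,22))
for uv in [(206,268),(318,264),(321,298),(207,305)]: print('rack',uv,onz(t,*uv,45))
a=cv2.resize(t['img'][215:320,370:465],None,fx=5.5,fy=5.5,interpolation=cv2.INTER_CUBIC)
b=cv2.resize(s['img'][170:300,355:470],None,fx=4.4,fy=4.4,interpolation=cv2.INTER_CUBIC)
h=min(a.shape[0],b.shape[0]); c=np.hstack([a[:h],b[:h]]);print(a.shape,b.shape)
cv2.imwrite('pics/crop.png',cv2.resize(c,None,fx=.75,fy=.75))
```

```text
tube [562.05096453 265.45072695 102.        ] (array([563.05818344, 266.69132384,  99.10584682]), np.float64(1.7749451780709087))
mouth [ 570.75038832 -129.55081372  165.        ] (array([ 569.06193281, -132.11032528,  160.17825255]), np.float64(5.590284732467998))
(392, 233) [675.6748251 -85.055128   22.       ]
(386, 301) [531.28494116 -67.16526283  22.        ]
(441, 307) [ 517.85410663 -180.63728813   22.        ]
rack (206, 268) [600.21995369 302.89633624  45.        ]
rack (318, 264) [606.47986888  73.15145986  45.        ]
rack (321, 298) [536.63983926  67.59574661  45.        ]
rack (207, 305) [524.65267405 298.02201956  45.        ]
(578, 522, 3) (572, 506, 3)
```

View pics/crop.png

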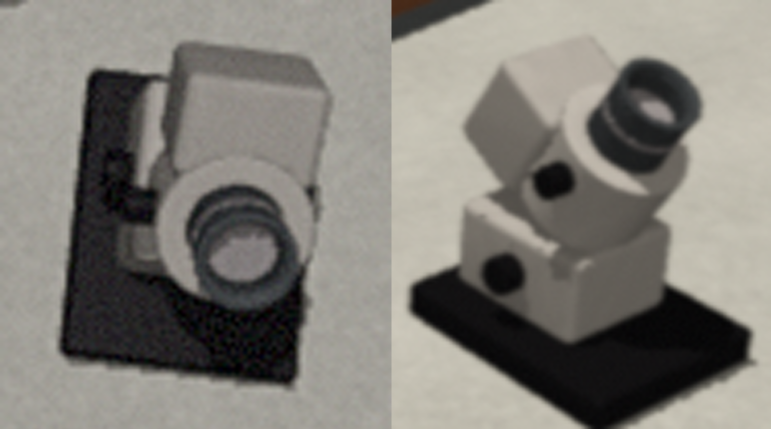

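The crops put the rim centre at about (429.9,276.7) in the top view and (436.4,199.7) in the side view. The plate edges agree on a head yaw of about -0.12. Next I grip the tube, after a close look with the wrist camera from above it.

Run:
```python
from h import *
t=load('top0');s=load('side0')
print('mouth',onz(t,429.9,276.7,165),cross(ray(t,429.9,276.7),ray(s,436.4,199.7)))
# rack axes: fingers close along rack x (away from neighbours)
print(robot.current_eef_rot())
for yaw in (0,np.pi/2,-np.pi/2,np.pi):
    print(yaw,robot.inverse_kinematics([562,265,200],[np.pi,0,yaw]))
# tilted: tool z = -bore axis
yw=-0.12; a=np.array([-np.sin(np.pi/6)*np.cos(yw),-np.sin(np.pi/6)*np.sin(yw),np.cos(np.pi/6)])
m=np.array([567,-130,165])
for sgn in (0,1,-1,2):
    z=-a; y0=np.array([-np.sin(yw),np.cos(yw),0]); 
    Rm=np.c_[np.cross(y0,z),y0,z]@R.from_euler('z',sgn*np.pi/2).as_matrix()
    o=R.from_matrix(Rm).as_euler('xyz')
    print(sgn,o,[robot.inverse_kinematics(list(m+k*a),list(o)) for k in (14,150)])
```

```text
mouth [ 562.20811003 -128.91659803  165.        ] (array([ 561.50956239, -130.32475874,  161.82524147]), np.float64(2.636589030735173))
[-3.14002655e+00 -3.13280169e-04  4.11861806e-01]
0 [ 2.61331684e-01  3.98356911e-01  1.38179278e+00 -4.44089210e-16
  1.36144296e+00  1.83212801e+00]
1.5707963267948966 [ 2.61331684e-01  3.98356911e-01  1.38179278e+00 -4.44089210e-16
  1.36144296e+00  2.61331684e-01]
-1.5707963267948966 [ 0.26133168  0.39835691  1.38179278  0.          1.36144296 -2.88026097]
3.141592653589793 [ 0.26133168  0.39835691  1.38179278  0.          1.36144296 -1.30946464]
0 [3.14159265 0.52359878 3.02159265] [array([-0.56231176,  0.06435331,  2.01559047,  0.37994044,  0.6151358 ,
       -2.27529184]), array([-0.65584962, -0.19286386,  1.93902064,  0.31716052,  0.95890862,
       -2.23213527])]
1 [2.61799388e+00 2.22044605e-16 1.45079633e+00] [array([-0.56231176,  0.06435331,  2.01559047,  0.37994044,  0.6151358 ,
       -0.70449552]), array([-0.65584962, -0.19286386,  1.93902064,  0.31716052,  0.95890862,
       -0.66133895])]
-1 [-2.61799388  0.         -1.69079633] [array([-0.56231176,  0.06435331,  2.01559047,  0.37994044,  0.6151358 ,
        2.43709714]), array([-0.65584962, -0.19286386,  1.93902064,  0.31716052,  0.95890862,
        2.48025371])]
2 [ 3.14159265 -0.52359878 -0.12      ] [array([-0.56231176,  0.06435331,  2.01559047,  0.37994044,  0.6151358 ,
        0.86630081]), array([-0.65584962, -0.19286386,  1.93902064,  0.31716052,  0.95890862,
        0.90945738])]
```

Run:
```python
from h import *
robot.move_linear([220,-504,290])
robot.move_ptp([562,265.5,250],[np.pi,0,np.pi/2])
d=grab('wrist','w1'); print(robot.current_t(),{k:v for k,v in d.items() if k!='img'},proj(d,[562,265.5,102]))
```

```text
3.7333 {'fovy': 59.08605201107959, 'cx': 318.14911057175624, 'cy': 243.55294592547222, 'eye': array([562.33310202, 340.26680763, 416.75551756]), 'orientation': array([ 2.86190006e+00, -4.43074311e-05, -1.82797093e-03])} [317.87344588 223.85900574]
```

View pics/w1.png

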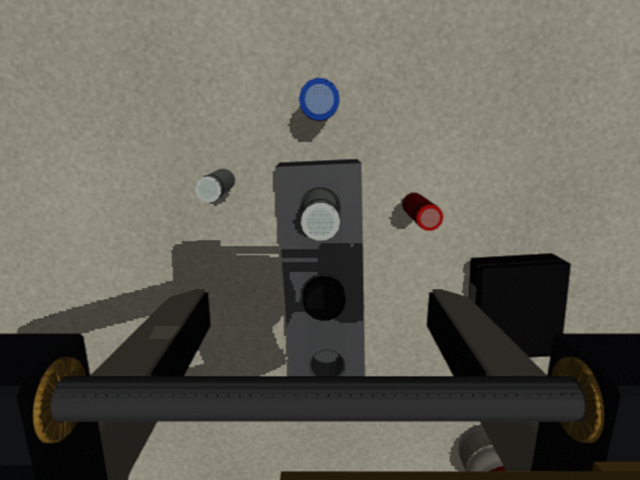

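The wrist view shows the tube top at about (320.5,221), roughly 2 mm from the estimate. The decoys are about 80 mm away on either side, clear of the fingers. I'll open the gripper only partly, grasp and lift.

Run:
```python
from h import *
d=load('w1'); p=onz(d,320.5,221,102); t=load('top0'); q=onz(t,218,283,102); p=(p+q)/2; print(p)
robot.move_gripper(0.6)
robot.move_linear([p[0],p[1],110],speed=250)
robot.move_linear([p[0],p[1],72],speed=100)
robot.move_gripper(0.0)
print(robot.current_gripper_width()*93,robot.current_finger_force(),robot.current_contact_force())
print(robot.move_linear([p[0],p[1],160],speed=100,f_stop=12))
robot.move_linear([p[0],p[1],260],speed=250)
print(robot.current_gripper_width()*93,robot.current_contact_force(),robot.current_t())
```

```text
[563.0280503  266.59146657 102.        ]
28.276406688263204 29.96461344882846 [-0.51955846 -0.24560326  1.75461278]
False
28.489215992929456 [ 0.13349224 -0.52700719 -2.50039921] 7.9
```

```bash
cat >> h.py <<'E'
YW=-0.12
A=np.array([-.5*np.cos(YW),-.5*np.sin(YW),np.cos(np.pi/6)])
O=[np.pi,-np.pi/6,YW]
Y=np.array([-np.sin(YW),np.cos(YW),0]); X=np.cross(Y,-A)  # tool axes at O (head side = +X)
E
python3 - <<'E'
from h import *
m=np.array([563,-129.5,165])
robot.move_ptp(list(m+125*A),O)
print(robot.current_tcp_pos(),m+125*A,X,R.from_euler('xyz',O).as_matrix()[:,0])
w=grab('wrist','w2');s=grab('side','s2');t=grab('top','t2')
for d in(w,s,t): print(proj(d,m),proj(d,m+65*A))
cw=w['img'][:, :]
cv2.imwrite('pics/c2.png',np.hstack([cv2.resize(w['img'],(400,300)),cv2.resize(s['img'][110:230,350:510],(400,300),interpolation=cv2.INTER_CUBIC)]))
print(robot.current_t())
E
```

```text
[ 501.25696331 -121.61633325  273.06900468] [ 500.94946026 -122.01798704  273.25317547] [-0.8597975   0.10367381 -0.5       ] [ 0.8597975  -0.10367381  0.5       ]
[317.31922027 234.66244584] [317.13952703 264.07539751]
[434.75496225 197.74106285] [454.62015648 171.74123037]
[430.19974333 276.26093276] [436.2005718 290.8595433]
9.5167
```

View pics/c2.png

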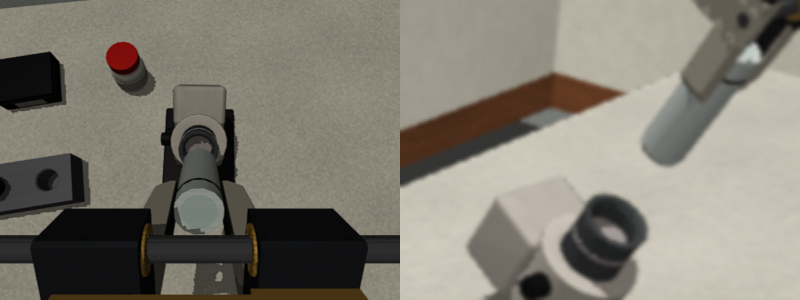

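```bash
sed -i 's/X=np.cross(Y,-A)/X=np.cross(-Y,-A)/' h.py
python3 - <<'E'
from h import *
w,s=load('w2'),load('s2')
a=cv2.resize(w['img'][180:300,250:390],None,fx=4,fy=4,interpolation=cv2.INTER_CUBIC)
b=cv2.resize(s['img'][130:230,405:465],None,fx=4.8,fy=4.8,interpolation=cv2.INTER_CUBIC)
print(a.shape,b.shape)
cv2.imwrite('pics/c3.png',np.hstack([a,b[:480]])[:, :800])
E
```

```text
(480, 560, 3) (480, 288, 3)
```

View pics/c3.png

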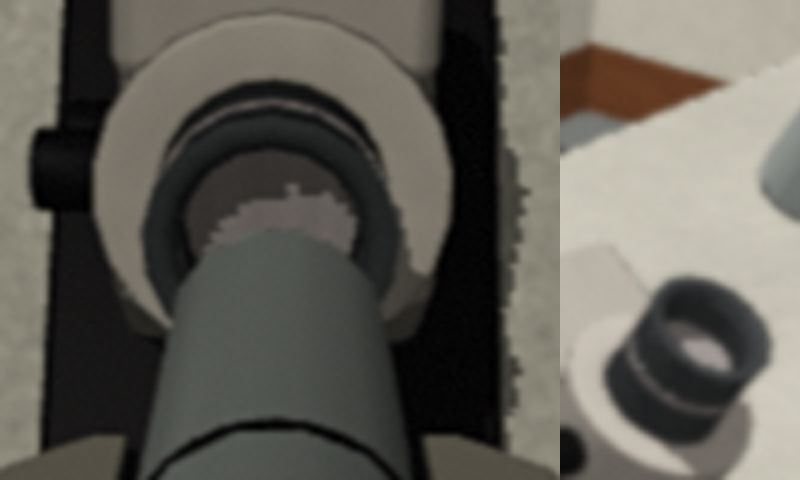

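Run:
```python
from h import *
w,s=load('w2'),load('s2')
th=np.linspace(0,2*np.pi,181)
for m in ([563,-129.5,165],[560,-129.5,165],[563,-129.5,162],[563,-126.5,165]):
    for r in(24,18.5):
        c=[np.array(m)+r*(np.cos(t)*X+np.sin(t)*Y) for t in th]
        for n,d in(('w',w),('s',s)):
            P=np.array([proj(d,p) for p in c]); print(m,r,n,P.min(0).round(1),P.max(0).round(1))
```

```text
[563, -129.5, 165] 24 w [283.6 201.3] [351.1 266.6]
[563, -129.5, 165] 24 s [421.5 186.4] [447.9 209.4]
[563, -129.5, 165] 18.5 w [291.3 209.1] [343.3 259.4]
[563, -129.5, 165] 18.5 s [424.6 189. ] [444.9 206.7]
[560, -129.5, 165] 24 w [284.  205.4] [351.6 270.6]
[560, -129.5, 165] 24 s [423.  186.9] [449.4 210. ]
[560, -129.5, 165] 18.5 w [291.8 213.1] [343.9 263.4]
[560, -129.5, 165] 18.5 s [426.1 189.5] [446.4 207.3]
[563, -129.5, 162] 24 w [283.9 202.8] [350.7 267.4]
[563, -129.5, 162] 24 s [421.3 188.1] [447.7 211. ]
[563, -129.5, 162] 18.5 w [291.6 210.4] [343.1 260.2]
[563, -129.5, 162] 18.5 s [424.4 190.6] [444.7 208.3]
[563, -126.5, 165] 24 w [279.4 201.8] [346.9 267.1]
[563, -126.5, 165] 24 s [420.4 186.9] [446.9 209.9]
[563, -126.5, 165] 18.5 w [287.1 209.6] [339.1 259.9]
[563, -126.5, 165] 18.5 s [423.5 189.5] [443.8 207.2]
```

Run:
```python
from h import *
w=load('w2'); tcp=np.array([501.26,-121.62,273.07])
f=lambda z:tcp-(60-z)*A
print('foot',proj(w,f(0)+13*X),'taper',proj(w,f(4)+15*X),'line',proj(w,f(76)+15*X),'top near/far',proj(w,f(90)-15*X),proj(w,f(90)+15*X))
g=w['img'][:,318].astype(int); print([(i,*g[i]) for i in range(205,390,3)])
```

```text
foot [316.37843111 241.511587  ] taper [316.35192662 239.96725653] line [315.64446042 290.31073737] top near/far [315.46735124 380.26346025] [315.43023636 305.55497776]
[(205, np.int64(69), np.int64(71), np.int64(76)), (208, np.int64(24), np.int64(24), np.int64(22)), (211, np.int64(39), np.int64(41), np.int64(38)), (214, np.int64(27), np.int64(28), np.int64(26)), (217, np.int64(34), np.int64(35), np.int64(37)), (220, np.int64(49), np.int64(50), np.int64(54)), (223, np.int64(46), np.int64(48), np.int64(52)), (226, np.int64(47), np.int64(49), np.int64(52)), (229, np.int64(55), np.int64(57), np.int64(62)), (232, np.int64(87), np.int64(91), np.int64(96)), (235, np.int64(87), np.int64(91), np.int64(97)), (238, np.int64(80), np.int64(85), np.int64(82)), (241, np.int64(81), np.int64(85), np.int64(82)), (244, np.int64(81), np.int64(86), np.int64(82)), (247, np.int64(80), np.int64(85), np.int64(81)), (250, np.int64(79), np.int64(85), np.int64(81)), (253, np.int64(80), np.int64(84), np.int64(81)), (256, np.int64(81), np.int64(85), np.int64(82)), (259, np.int64(81), np.int64(85), np.int64(82)),
[... 1467 characters left out ...]
9, np.int64(121), np.int64(128), np.int64(118)), (352, np.int64(120), np.int64(126), np.int64(118)), (355, np.int64(121), np.int64(127), np.int64(118)), (358, np.int64(121), np.int64(129), np.int64(120)), (361, np.int64(122), np.int64(128), np.int64(119)), (364, np.int64(117), np.int64(124), np.int64(114)), (367, np.int64(67), np.int64(72), np.int64(69)), (370, np.int64(69), np.int64(74), np.int64(71)), (373, np.int64(64), np.int64(68), np.int64(65)), (376, np.int64(54), np.int64(60), np.int64(61)), (379, np.int64(24), np.int64(25), np.int64(24)), (382, np.int64(30), np.int64(30), np.int64(31)), (385, np.int64(40), np.int64(41), np.int64(40)), (388, np.int64(37), np.int64(37), np.int64(37))]
```

The rim circle is centred at column 317.4, with its top about 6 px lower than projected. The tube sits about 4 px high, so the lateral match is good but I need roughly 5 mm of correction towards -X. I'll close in to about 8 mm above the rim and check.

Run:
```python
from h import *
m=np.array([563,-129.5,165])-5*X
robot.move_linear(list(m+69*A),O,speed=80)
w,s,t=grab('wrist','w3'),grab('side','s3'),grab('top','t3')
cv2.imwrite('pics/c4.png',np.hstack([cv2.resize(w['img'][180:300,260:380],(400,400),interpolation=cv2.INTER_CUBIC),cv2.resize(s['img'][140:220,400:480],(400,400),interpolation=cv2.INTER_CUBIC)]))
print(robot.current_t(),robot.current_tcp_pos(),m+69*A)
```

```text
10.5167 [ 524.64512518 -125.0568855   222.97449863] [ 524.44911456 -124.85155979  222.25575286]
```

View pics/c4.png

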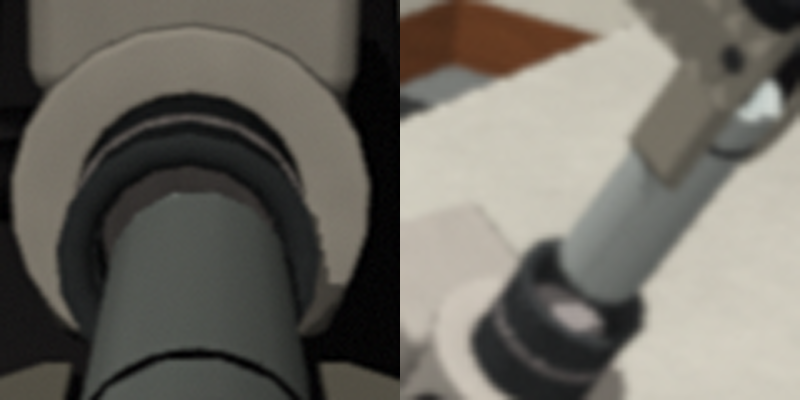

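Run:
```python
from h import *
w=load('w3'); s=load('s3'); tcp=np.array([524.65,-125.06,222.97])
for dx in (-2,0,2,4):
  for g in (4,8,12):
    F=tcp-60*A+1.5*X; m=F-g*A+dx*X
    print(dx,g,'inner',proj(w,m+18.5*X)[1].round(1),'outer',proj(w,m+24*X)[1].round(1),'foot',proj(w,F+13*X)[1].round(1),proj(w,F+4*A+15*X)[1].round(1),'line',proj(w,F+76*A+15*X)[1].round(1),
     'S', np.array([proj(s,m+24*(np.cos(t)*X+np.sin(t)*Y)) for t in np.linspace(0,6.28,90)]).max(0)[0].round(1),np.array([proj(s,m+24*(np.cos(t)*X+np.sin(t)*Y)) for t in np.linspace(0,6.28,90)]).min(0).round(1))
```

```text
-2 4 inner 230.9 outer 221.4 foot 238.8 237.2 line 286.4 S 451.4 [424.9 186.5]
-2 8 inner 229.2 outer 219.8 foot 238.8 237.2 line 286.4 S 450.2 [423.8 188. ]
-2 12 inner 227.6 outer 218.3 foot 238.8 237.2 line 286.4 S 449.0 [422.7 189.5]
0 4 inner 227.5 outer 217.9 foot 238.8 237.2 line 286.4 S 450.7 [424.2 185.6]
0 8 inner 225.8 outer 216.3 foot 238.8 237.2 line 286.4 S 449.5 [423.1 187.1]
0 12 inner 224.2 outer 214.9 foot 238.8 237.2 line 286.4 S 448.3 [422.  188.6]
2 4 inner 224.0 outer 214.3 foot 238.8 237.2 line 286.4 S 450.0 [423.5 184.7]
2 8 inner 222.4 outer 212.9 foot 238.8 237.2 line 286.4 S 448.7 [422.4 186.2]
2 12 inner 220.8 outer 211.4 foot 238.8 237.2 line 286.4 S 447.6 [421.2 187.8]
4 4 inner 220.5 outer 210.8 foot 238.8 237.2 line 286.4 S 449.2 [422.7 183.8]
4 8 inner 218.9 outer 209.4 foot 238.8 237.2 line 286.4 S 448.0 [421.6 185.3]
4 12 inner 217.4 outer 208.0 foot 238.8 237.2 line 286.4 S 446.8 [420.5 186.9]
```

Laterally the tube and rim agree within 1 mm (columns 192 vs 189 in the crop). In the tilt direction the wrist and side views put the offset between -2 and +1 mm, well inside the taper. I insert under force supervision.

Run:
```python
from h import *
p=robot.current_tcp_pos(); p=np.array(p)-0.8*X
f0=np.array(robot.current_contact_force()); p0=p.copy()
for k in (14,24,34):
    r=robot.move_linear(list(p-k*A),O,speed=30,f_stop=10)
    f=np.array(robot.current_contact_force())-f0; q=np.array(robot.current_tcp_pos())-p0
    print(k,r,'f X,Y,A',(f@np.c_[X,Y,A]).round(1),'pos',(q@np.c_[X,Y,A]).round(1),np.round(robot.current_ft_torque(),2),robot.current_t())
    if r: break
```

```text
14 False f X,Y,A [-0.1  1.  -0.1] pos [ -0.2   0.1 -14.2] [ 0.18  0.4  -0.04] 11.1167
24 False f X,Y,A [-0.9  3.3 -1.1] pos [ -0.4   0.4 -24.4] [0.71 0.23 0.36] 11.6
34 False f X,Y,A [ 0.5  5.4 -3.7] pos [ -0.4   0.3 -34.4] [0.96 0.2  0.54] 12.0833
```

Run:
```python
from h import *
p0=np.array([524.65,-125.06,222.97])-0.8*X; p=p0.copy()
p+=0.8*Y
robot.move_linear(list(p-34*A),O,speed=20)
for k in (34,40,46,50):
    r=robot.move_linear(list(p-k*A),O,speed=30,f_stop=18)
    f=np.array(robot.current_contact_force()); q=np.array(robot.current_tcp_pos())-p0
    print(k,r,'f X,Y,A',(f@np.c_[X,Y,A]).round(1),'pos',(q@np.c_[X,Y,A]).round(1),np.round(robot.current_ft_torque(),2),robot.current_t())
    if r: break
```

```text
34 False f X,Y,A [-1.1 -0.5 -1.7] pos [  0.    0.6 -33.9] [0.39 0.58 0.16] 12.5833
40 False f X,Y,A [-1.8 -0.1 -2.4] pos [  0.1   0.6 -40.2] [0.33 0.55 0.11] 12.9333
46 False f X,Y,A [-0.5  1.3  0.3] pos [  0.2   0.7 -46.1] [0.24 0.48 0.13] 13.2833
50 False f X,Y,A [-2.   0.   5.2] pos [  0.3   0.7 -49.8] [0.23 0.59 0.07] 13.5667
```

```bash
cat >> h.py <<'E'
P0=np.array([524.65,-125.06,222.97])-0.8*X+0.8*Y
B=np.c_[X,Y,A]
def go(x,y,a,speed=100,f=None): return robot.move_linear(list(P0+B@np.array([x,y,a])),O,speed=speed,f_stop=f)
def pos(): return ((np.array(robot.current_tcp_pos())-P0)@B).round(2)
def frc(): return (np.array(robot.current_contact_force())@B).round(2)
E
python3 - <<'E'
from h import *
robot.move_gripper(0.6); print(robot.current_gripper_width(),frc())
go(0.3,0,-5); grab('wrist','w5')
robot.move_gripper(0.0)
print(robot.current_gripper_width(),pos(),frc())
print(go(1.5,0,-30,30,3),pos(),frc(),robot.current_t())
robot.sleep(.2); print(pos(),frc())
E
```

```text
0.6024505470779763 [0.48 0.41 0.45]
0.0025558018102335143 [ 0.31 -0.02 -4.97] [ 0.07 -0.26  0.66]
True [  1.26  -0.17 -17.41] [0.94 0.12 3.3 ] 16.3667
[  0.95  -0.04 -16.97] [ 1.82 -0.53  1.44]
```

Run:
```python
from h import *
go(1,0,-8,80); 
for xs in (-24,26.5):
    go(xs,0,-8,150); go(xs,0,-52,150); robot.sleep(.1); print(frc())
    r=go(xs,0,-78,20,3); q=pos(); robot.sleep(.2); print(xs,r,q,pos(),frc(),robot.current_t())
    go(xs,0,-8,150)
go(1.3,0,-8,150); print(pos(),robot.current_t())
```

```text
[ 1.44 -0.81  2.99]
-24 True [-22.98  -0.36 -52.2 ] [-22.97  -0.37 -52.18] [1.48 0.44 5.56] 18.175
[-0.3   0.78 -0.95]
26.5 True [ 2.638e+01  3.000e-02 -6.702e+01] [ 26.36   0.07 -67.02] [0.48 0.39 5.28] 20.6417
[ 0.2   0.18 -8.92] 21.5
```

The rim touch on the head side gives a rim level of -67.0, where vision predicted -68. The front-side touch stopped early at -52, so I'll check it again later. Now an intermediate push to measure the spring-back.

Run:
```python
from h import *
r=go(1.3,0,-18,40,25); print(r,pos(),frc())
for a in (-30,-40,-46):
    r=go(1.3,0,a,40,30); print(r,pos(),frc(),np.round(robot.current_ft_torque(),2))
    if r: break
robot.sleep(.2); L=pos(); print('loaded',L,frc())
go(1.3,0,L[2]+12,60); robot.sleep(.2); print(frc())
for i in range(1):
    r=go(1.3,0,L[2]-2,10,1.5); print('touch',r,pos(),frc(),robot.current_t())
go(1.3,0,L[2]+14,60)
```

```text
False [  1.31   0.11 -18.46] [-0.14  0.14  0.77]
False [  1.03   0.1  -30.29] [-0.44 -0.26 -0.18] [ 0.07  0.27 -0.06]
False [  1.01   0.12 -40.31] [-0.12  0.36 -0.26] [ 0.09  0.23 -0.07]
False [  1.07   0.07 -46.26] [-0.37  0.12  0.18] [ 0.04  0.25 -0.05]
loaded [ 1.370e+00 -2.000e-02 -4.594e+01] [ 0.51 -0.27 -0.02]
[-0.   -0.34  1.07]
touch True [ 1.200e+00  2.000e-02 -4.796e+01] [ 0.76 -0.19  2.59] 25.1917
```

The pusher met no tube until -48, so the early stop at -52 was the fingers catching the tube's top and pushing it in. The tube now rests near -47.5, still short of the -53 target. I'll look before the final push.

Run:
```python
from h import *
go(1.3,0,25,150)
w,s,t=grab('wrist','w6'),grab('side','s6'),grab('top','t6')
cv2.imwrite('pics/c6.png',np.hstack([cv2.resize(w['img'][150:310,240:400],(400,400),interpolation=cv2.INTER_CUBIC),cv2.resize(s['img'][150:230,400:480],(400,400),interpolation=cv2.INTER_CUBIC)]))
Rm=P0-67*A
for d in(w,s,t): print('rim',proj(d,Rm),'top',proj(d,P0-47.5*A),proj(d,P0-47.5*A+1.5*X))
print(robot.current_t())
```

```text
rim [316.29648416 249.46209902] top [316.20657162 258.93108882] [316.20332599 256.5206764 ]
rim [437.16182401 199.27254423] top [442.95286651 191.77300533] [442.38634072 191.08321704]
rim [429.58834907 279.43338052] top [431.28781779 283.66678901] [431.4301216  282.88651932]
26.3
```

View pics/c6.png

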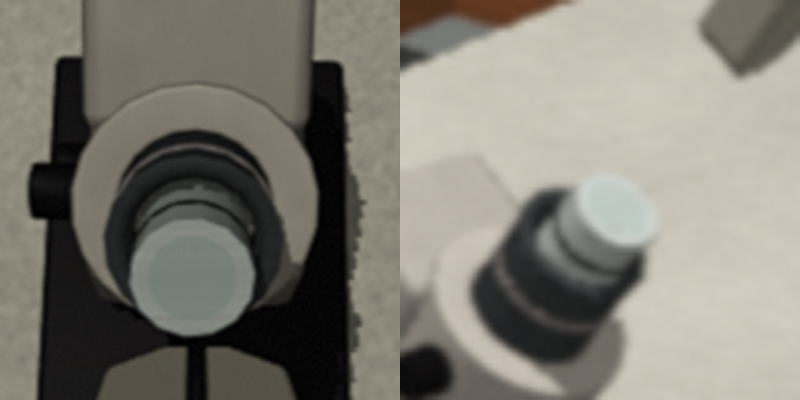

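The tube top shows at about (317,261) in the wrist view, within 1–2 mm of the axis. The side view shows the line still about 5 mm proud of the rim. I'll step down slowly to read the force–depth curve, stopping short of the target.

```bash
cat >> h.py <<'E'
def af(n=4):
    v=[]
    for _ in range(n): robot.sleep(.03); v.append((frc()[2],pos()[2]))
    return np.mean(v,0).round(2)
def curve(z0,z1,st):
    go(0,0,z0,60); robot.sleep(.1); out=[af()]
    for a in np.arange(z0-st,z1-1e-6,-st): go(0,0,a,30); out.append(af())
    print(np.array(out).tolist())
E
python3 - <<'E'
from h import *
go(0,0,-35,150)
curve(-45.5,-53,.75)
go(0,0,-56,30); robot.sleep(.1); print('load',af(),pos())
go(0,0,-46,60)
curve(-48.5,-53,.75)
go(0,0,-44,60); print(robot.current_t())
E
```

```text
[[0.6, -45.24], [-0.02, -46.24], [0.14, -46.99], [1.72, -47.71], [1.96, -48.44], [3.23, -49.17], [4.16, -49.92], [5.85, -50.67], [5.8, -51.37], [6.21, -52.1], [5.84, -52.84]]
load [  5.28 -55.86] [  0.44  -0.14 -55.86]
[[-0.27, -48.65], [0.2, -49.26], [0.06, -50.01], [0.08, -50.78], [0.18, -51.52], [1.04, -52.23], [1.84, -52.95]]
35.125
```

Spring-back is about 4.2 mm and the rest top is about -51.5. I'll touch the rim on the front side, further out this time, to average out any tilt error.

Run:
```python
from h import *
go(-28.5,0,-44,100); go(-28.5,0,-48,40); robot.sleep(.15)
r=go(-28.5,0,-76,18,3); robot.sleep(.1); print(r,pos(),frc(),af())
go(-28.5,0,-40,150); go(0,0,-40,100); print(robot.current_t())
s,w=grab('side','s7'),grab('wrist','w7')
```

```text
True [-2.849e+01  3.000e-02 -6.715e+01] [-0.7  -0.6   7.21] [  6.84 -67.15]
37.9917
```

Both rim touches agree (-67.0 and -67.15), so the target rest top is -53.1, which means loading to about -57.2.

Run:
```python
from h import *
go(0,0,-50,80); go(0,0,-57.2,25); robot.sleep(.15); print('load',af())
go(0,0,-48,60)
curve(-51.5,-55,.7)
go(0,0,-30,100); print(robot.current_t())
```

```text
load [  5.71 -56.83]
[[0.19, -51.67], [-0.31, -52.21], [0.34, -52.86], [1.16, -53.55], [1.98, -54.24], [2.88, -54.93]]
42.1917
```

Run:
```python
from h import *
go(0,0,-50,100); go(0,0,-57.55,25); robot.sleep(.15); print('load',af())
go(0,0,-48,60)
curve(-52.2,-55,.7)
go(0,0,-10,100); robot.move_linear(list(P0+10*A),O)
s,w=grab('side','s8'),grab('wrist','w8'); print(robot.current_t())
cv2.imwrite('pics/c8.png',np.hstack([cv2.resize(w['img'][190:310,260:380],(400,400),interpolation=cv2.INTER_CUBIC),cv2.resize(s['img'][165:225,410:470],(400,400),interpolation=cv2.INTER_CUBIC)]))
```

```text
load [  5.75 -57.07]
[[-0.28, -52.39], [0.26, -52.89], [0.76, -53.57], [1.62, -54.25], [2.33, -54.94]]
46.5833
```

View pics/c8.png

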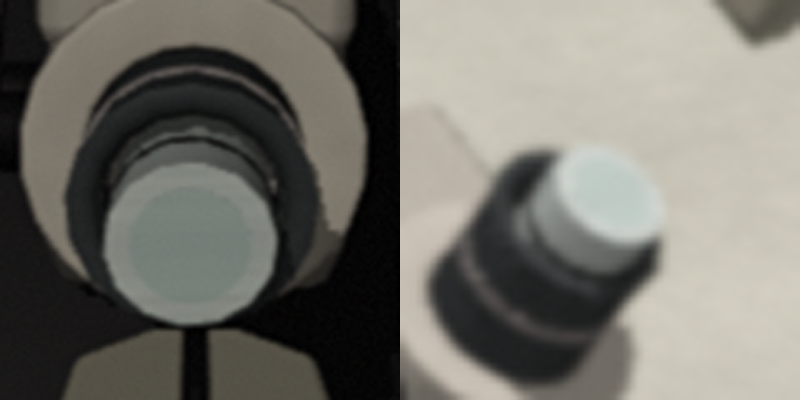

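The wrist and side views show the line at the rim, the tube straight in the bore and the fingers clear. The measured rest top is about -52.95 against the -53.1 target.

```bash
python3 -c "
from h import *
print(robot.hand_in())"
```

```text
the job is handed in; nothing more can be done
None
```

The tube is in the bore and the job is handed in at about 47 s: by touch, the line rests within about 0.2 mm of the rim with nothing pushing on it. While I was feeling for the rim, the fingers caught the tube's top and pushed it in early, but not past the target.

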